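# Run the last tablets out of the dispenser

### The arm

A 7-joint arm with a two-finger parallel gripper is mounted at the origin on the work surface. World frame = base frame: x ahead of the robot, y to its left, z up, the work surface at z = 0. Lengths are in mm, angles in rad, forces in N, time in s.
With the tool pointing down it reaches from about 350 to 900 mm from the base axis. Payload 7.2 kg.
Tool frame: the origin (TCP) lies at the very end of the fingers, on their centre line; the grasp point (between the pads) lies 19 mm behind it; z points along the fingers, y is the line along which they close (so a half turn about z gives the same grasp; the last joint's range is limited). The gripper opens to 88 mm and grips with 3 to 60 N. Pads are 20 mm wide; open, the fingers measure 115 mm over their backs; the gripper's body (75 mm by 178 mm) begins 61 mm behind the grasp point.
Start: joints at [-1.352, 0.411, -0.013, 1.596, 0.006, 1.134, -0.082], TCP at [176.812, 599.472, 222.653] pointing down, gripper open.
Joint ranges: [-2.95, 2.95], [-0.29, 1.99], [-1.47, 1.44], [0.14, 2.54], [-1.03, 4.17], [0.13, 1.85], [-2.86, 2.86]. Speed limits (rad/s): [2.39, 2.39, 3.01, 3.01, 3.14, 3.14, 3.14].

### API

Orientations are given as a unit quaternion [x, y, z, w].
In Python, from plant import status, grab_frame, calibration, hand_in gives the robot as it stands.
- The arm moves only by the tool apply_moves, never from a script. Its arguments are lists of equal length, an entry for each row: "delta_pos": the shift along the tool's x, y, z normalised to -1 to 1, where 1 is 0.03 m, a list of three; "angular": the turn, a rotation vector about the tool's x, y, z normalised to -1 to 1, where 1 is 0.08 rad, a list of three. In form: {"delta_pos": [[dx, dy, dz], ...], "angular": [[rx, ry, rz], ...]}. A call has 1 to 12 rows; each row shifts and turns the commanded pose from where the row before left it, along the tool's axes as they then stand; what a row does not reach is not made up. A row lasts 1/12 s, in which the tool goes at most 41.7 mm and 7.16 degrees, less where a joint would pass 70% of its speed; a pose out of reach is approached as far as the arm can. A call with a number of a shift or a turn outside -1 to 1 is refused whole. A call with a gripper value outside its range is refused whole. "fingers" is the opening, from 0 (shut) to 1 (fully open), set as the call begins (left out, the last holds). The fingers move at their own pace and stop on an object; "force" is the grip in N (left out, the last holds). Time passes only in rows, so rows that do not move let the fingers close. It gives the time, the measured TCP pose, the force, the opening and the grip force at its end, in the units of the state.
- status.read_state(): the state, without advancing time (a new reading comes with each control period).
- grab_frame(name): name is "scene" or "top" or "wrist"; returns the picture (400x640x3 uint8, red, green, blue); there is no depth.
- calibration(name): a dict with "fx", "fy", "cx", "cy" (pixels), "xyz" and "orientation" of the camera in the world. Camera axes: x right, y up, looking along -z (the intrinsics and any distortion apply to the point x, -y, -z); pixel columns grow to the right and rows downward; lengths in mm; the calibration is good to about 2 mm. A picture is of the moment at which its call begins: read the wrist's pose just before it. calibration takes no time and is no camera call; for the wrist camera it gives the pose at the moment of the call.
- hand_in(): hands the job in; it is judged then, once.
The state is a dict: "clock": time; "joints": joint angles; "qd": joint speeds; "joint_efforts": joint torques, N m; "tool_pos": TCP position; "ee_rot": TCP orientation; "contact_force": force on the tool from outside, world axes, zero at the start; "ft_torque": the same for the moment, N m; "grip_width": opening from 0.0 (shut) to 1.0 (fully open); "grip_force": force on a finger pad.
Only numpy, scipy, OpenCV 4.12 (cv2) and the standard library are available. Lean on these libraries where they do the work, as an engineer would, in place of code of your own. Each camera call takes 0.05 s, during which the arm holds its last target. There are 200 camera calls.

### The job

Slide the round dish across the table, without lifting or tipping it, until it stands centred under the dispenser's spout; then press the grey paddle of the lever down with the fingers so that the gate lifts, hold it until all four tablets have rolled into the dish, and let the lever spring shut. Do not touch the tablets, and leave everything else where it stands.

Things in the scene. Friction and masses are not known exactly. Their poses are not given: they have to be found in the camera images.
- dispenser: Fixed tablet dispenser: clear hopper (120 x 110 mm, top at 300 mm) on a white column and foot (foot starts at own x +0.100), clear lane sloping down at 18 degrees to a square clear spout, 60 x 42 mm outside, 75 to 129 mm above the table. Origin: on the table under the spout. Own -x: front, paddle side (towards the robot and its right); +x: to the hopper; -y: the open side where the dish slides in.
- spout (a point): Centre of the spout's downward mouth, 75 mm above the table, 3 mm ahead of the dispenser's origin; the mouth measures 54 mm (along the dispenser's x) by 36 mm. Tablets drop straight down from it.
- lever (a joint): Steel rocking lever on a pin across the spout's front (own x -0.038, 95 mm up): paddle in front; behind, a yoke (52 mm wide, top at 149 mm) with the gate plate that shuts the lane. 0 = gate down; grows as the paddle is pressed; 0.45 rad = stop, gate fully up (tablets pass above 0.38). A spring shuts it; 2 N on the paddle starts it, 4 N holds it at the stop.
- paddle (a point): Grey press plate at the lever's front end, 58 mm (along the dispenser's x) x 52 x 4 mm, level at rest, top 117 mm above the table. The point: centre of its top face, 102 mm ahead of the dispenser's origin. Pressed there it sinks about 30 mm, turning about the pin 64 mm behind it and 22 mm below.
- dish: Round white ceramic dish, loose, 0.2 to 0.4 kg: 140 mm across the rim, 116 mm at the foot, walls 4 mm, 48 mm high, inner floor 5 mm up; passes under the spout with 27 mm to spare. Origin: centre of its underside. Starts on the dispenser's own -y side, 120 to 185 mm from the point under the spout.
- tablet1: Round white tablet 1 counted from the gate, 28 mm across, 16 mm thick, 18 g, loose; it stands on edge in the lane and rolls out by itself when the gate is up. Origin: its centre.
- tablet2: Round white tablet 2 counted from the gate, 28 mm across, 16 mm thick, 18 g, loose; it stands on edge in the lane and rolls out by itself when the gate is up. Origin: its centre.
- tablet3: Round white tablet 3 counted from the gate, 28 mm across, 16 mm thick, 18 g, loose; it stands on edge in the lane and rolls out by itself when the gate is up. Origin: its centre.
- tablet4: Round white tablet 4 counted from the gate, 28 mm across, 16 mm thick, 18 g, loose; it stands on edge in the lane and rolls out by itself when the gate is up. Origin: its centre.
- soap_a: Soap bottle, 66 mm across, 188 mm tall. Loose bystander, not to be disturbed. Origin: centre of its underside.
- soap_b: Second soap bottle, as the first. Loose bystander, not to be disturbed. Origin: centre of its underside.
- sprayer: Glass spray bottle, 76 mm across, 203 mm tall. Loose bystander, not to be disturbed. Origin: centre of its underside.
- sponge: Sponge lying flat, 105 x 65 x 30 mm. Loose bystander, not to be disturbed. Origin: centre of its underside.
- brush: Dish brush lying down, 185 mm long along its x, 38 mm high. Loose bystander, not to be disturbed. Origin: centre of its underside.
- jar: Glass jar with steel lid, 68 mm across, 75 mm high, on the dispenser's own +y side. Loose bystander, not to be disturbed. Origin: centre of its underside.
- mug: White mug, 80 mm across, 92 mm high, handle at its +y. Loose bystander, not to be disturbed. Origin: centre of its underside.
Things that resemble listed ones, but are neither listed nor needed, are in the scene too. What is shaped like the dish but black, blue or green is not meant.

How it is judged (in metres and radians):
On the way, in this order (a step that is already met when the one before it is completed fails the run):
1. the dish stands under the spout (its centre within 25 mm of the mouth's, seen from above) with the gate still shut and the tablets in the lane (horizontal distance between dish and spout below 0.025 m and linear speed of dish below 0.02 m/s and value of joint lever below 0.08 rad and height (world z) of tablet1 above 0.08 m), for 0.2 s.
2. the fingers press the paddle and the gate is up (value of joint lever above 0.38 rad and contact force between the fingers and lever_c6 above 0.3 N), for 0.2 s.
At the end, for the whole second after the job is handed in: All four tablets are inside the dish (centres within 62 mm of its axis and less than 55 mm above its underside), the dish stands flat and still on the table, and the lever is back with its gate shut (below 0.06 rad) (horizontal distance between each of tablet1, tablet2, tablet3, tablet4 and dish below 0.062 m and z of each of tablet1, tablet2, tablet3, tablet4 in the frame of dish below 0.055 m and value of joint lever below 0.06 rad and height (world z) of dish below 0.006 m and angle between dish's own z axis and vertical below 0.08 rad and linear speed of dish below 0.02 m/s); the robot touches nothing.
It fails at once if the dish is lifted (more than 10 mm) or tipped (more than 0.2 rad) (height (world z) of dish above 0.01 m or angle between dish's own z axis and vertical above 0.2 rad).
It fails at once if the robot touches a tablet (contact force between any of the arm, the fingers and tablet1 above 0.3 N or contact force between any of the arm, the fingers and tablet2 above 0.3 N or contact force between any of the arm, the fingers and tablet3 above 0.3 N or contact force between any of the arm, the fingers and tablet4 above 0.3 N).
It fails at once if a bystander is moved more than 25 mm (distance of any of soap_a, soap_b, sprayer, sponge, brush, jar, mug from where it was at the start of the episode above 0.025 m).
It also fails if it takes over 48 s, if anything falls off the work surface, if the arm or the gripper's body presses on something with over 40 N, if the wrist force passes 120 N, or if a joint passes its speed limit or range.

## Working session

There is one attempt and no reset: what is moved stays moved. The work goes in short steps, Python scripts to look and compute and a tool call to move; the robot and the scene stay as the last step left them, time stands still between calls to the robot, and variables do not carry over. Pictures are saved under pics/ and viewed, at most 10 in all, crops included, and the job is handed in when it is done.

Besides the shell and the picture viewer there is one more tool, called after "Emit:" by a JSON object that holds its "method" and its "body". apply_moves: Moves the arm, as the interface text tells. Its arguments: {"type":"object","properties":{"delta_pos":{"type":"array"},"angular":{"type":"array"},"fingers":{"type":"number"},"force":{"type":"number"}},"required":["delta_pos","angular"]}

```bash
mkdir -p pics
python3 - <<'E'
from plant import status, grab_frame, calibration
import cv2
print(status.read_state())
for n in("scene","top"):
    cv2.imwrite(f"pics/{n}0.png",grab_frame(n)[:,:,::-1]); print(n,calibration(n))
E
```

```text
{'clock': 0.0, 'joints': array([-1.35216928,  0.41187492, -0.01267871,  1.59698282,  0.00561587,
        1.13431961, -0.08221722]), 'qd': array([ 1.85380560e-04, -9.06553356e-05,  1.44691186e-03,  1.40492939e-04,
        8.51140697e-04,  2.94691736e-04, -5.66129182e-04]), 'joint_efforts': array([ 3.81731406e-04, -5.87957776e+01,  6.42222315e-01, -2.91087896e+01,
       -5.37072087e-02,  1.82862970e-02,  1.45140853e-04]), 'tool_pos': array([176.74596359, 598.98712977, 221.84989964]), 'ee_rot': array([ 1.42930648e-01,  9.89732403e-01, -7.73447113e-04, -4.23156534e-05]), 'contact_force': array([0.06358848, 0.1777769 , 0.18176957]), 'ft_torque': array([-0.00838344, -0.04542824, -0.0188094 ]), 'grip_force': 0.0, 'grip_width': 1.0004789422775207}
scene {'fx': 509.6783904082241, 'fy': 509.6783904082241, 'cx': 315.7029010439745, 'cy': 196.55386353874138, 'xyz': array([1483.36256455,  553.66195232, 1299.02149765]), 'orientation': array([0.17288354, 0.31048192, 0.82598936, 0.43755438])}
top {'fx': 444.67928048049146, 'fy': 444.67928048049146, 'cx': 317.0425463764369, 'cy': 199.2454799614181, 'xyz': array([ 363.50090572,  -16.03679352, 1294.66756419]), 'orientation': array([ 0.06008417, -0.06477764, -0.69401187,  0.71452171])}
```

View pics/top0.png

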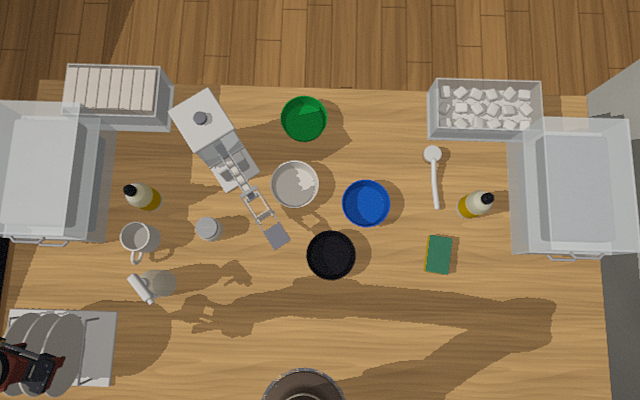

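View pics/scene0.png

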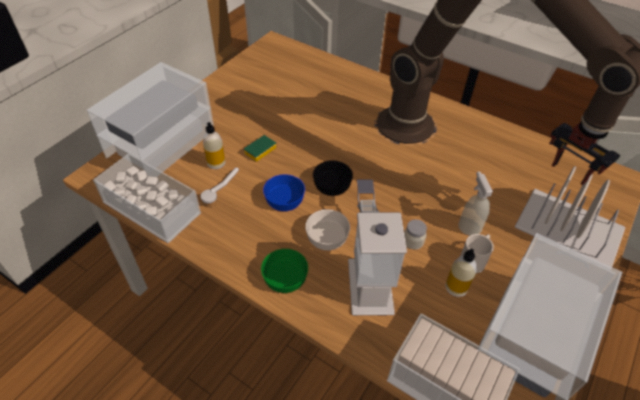

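The top view shows the white dish at about (295,184), the paddle at (275,236), the yoke at (258,207) and the hopper at (210,120). The black, blue and green decoys sit around the dish. I'll zoom in on this area to measure.

```bash
cat > h.py <<'E'
import numpy as np, cv2
from scipy.spatial.transform import Rotation as R
from plant import status, grab_frame, calibration
def ray(c,u,v):
    d=R.from_quat(c["orientation"]).apply([(u-c["cx"])/c["fx"],-(v-c["cy"])/c["fy"],-1]); return np.array(c["xyz"]),d
def p2w(c,u,v,z):
    o,d=ray(c,u,v); return o+d*(z-o[2])/d[2]
def w2p(c,p):
    q=R.from_quat(c["orientation"]).inv().apply(np.array(p)-c["xyz"]); return np.array([c["cx"]+c["fx"]*q[0]/-q[2],c["cy"]-c["fy"]*q[1]/-q[2]])
E
python3 - <<'E'
from h import *
c=calibration("top")
im=cv2.imread("pics/top0.png")
cv2.imwrite("pics/crop1.png",cv2.resize(im[130:270,190:350],None,fx=4.2,fy=4.2,interpolation=cv2.INTER_CUBIC))
for n,u,v,z in(("dish",295,184,48),("paddle",275.5,236,117),("yoke",256,206,149),("hop",207,120,300),("black",331,255,48),("blue",366,203,48),("green",304,119,48),("jar",207,228,75)): print(n,p2w(c,u,v,z).round())
E
```

```text
dish [629.  43.  48.]
paddle [472.  86. 117.]
yoke [546. 138. 149.]
hop [722. 243. 300.]
black [430. -65.  48.]
blue [ 580. -161.   48.]
green [825.  24.  48.]
jar [492. 279.  75.]
```

View pics/crop1.png

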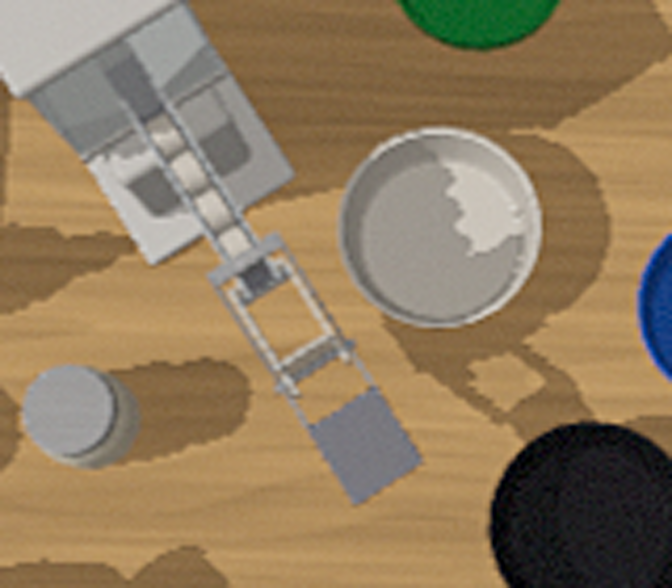

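Dish rim spans crop x 340–541, y 127–327. Paddle corners are at (308,428), (376,388), (421,462) and (360,504). The tablets stand in the lane, and the pin bar is near (317,357).

```bash
cat > fit.py <<'E'
from h import *
from scipy.optimize import least_squares
c=calibration("top"); cr=lambda a:np.array(a)/4.2+[190,130]
pad=cr([(308,428),(376,388),(421,462),(360,504)])
loc=np.array([(-73,26),(-73,-26),(-131,-26),(-131,26)])
tab=cr([(235,240),(162,132)])
def T(p,l,z): 
    a=p[2]; return [p[0]+np.cos(a)*l[0]-np.sin(a)*l[1],p[1]+np.sin(a)*l[0]+np.cos(a)*l[1],z]
def res(p): return np.concatenate([w2p(c,T(p,l,117))-u for l,u in zip(loc,pad)])
s=least_squares(res,[550,130,.6]);p=s.x
print("disp",p,"res",s.fun.round(2))
for n,l,z in(("spoutmouth",(-3,0),75),("paddle",(-102,0),117),("tab1",(35,0),105),("hopc",(150,0),300),("pin",(-38,0),95)):
    w=T(p,l,z);print(n,np.round(w),((w2p(c,w)-[190,130])*4.2).round())
d=p2w(c,*cr([440.5,227]),48);print("dish",d)
e=np.array(d[:2])-p[:2];R2=np.array([[np.cos(p[2]),np.sin(p[2])],[-np.sin(p[2]),np.cos(p[2])]]);print("dish in disp",R2@e)
for a,b in((340,227),(541,227)): print(p2w(c,*cr([a,b]),48).round())
for n,q in(("black",(430,-65)),("blue",(580,-161)),("green",(825,24)),("jar",(492,279))): print(n,(R2@(np.array(q)-p[:2])).round())
E
python3 fit.py
```

```text
disp [555.67846417 140.05030502   0.60767781] res [-0.27  0.33  0.11 -0.79  1.14 -0.18 -0.98  0.62]
spoutmouth [553. 138.  75.] [291. 326.]
paddle [472.  82. 117.] [366. 445.]
tab1 [584. 160. 105.] [255. 270.]
hopc [679. 226. 300.] [97. 33.]
pin [524. 118.  95.] [316. 366.]
dish [628.65314593  43.53371363  48.        ]
dish in disp [   4.80311216 -120.90362569]
[627. 112.  48.]
[631. -25.  48.]
black [-220.  -97.]
blue [-152. -261.]
green [ 155. -249.]
jar [ 27. 150.]
```

Model fit is consistent: mouth at (553,138), yaw 0.608, paddle at (472,82), dish at (629,43.5). That puts the dish at own (5,-121), which is within the stated range. I'll push from behind with two slightly opened fingers, tilted back to follow the dish wall. First the travel: 12 rows of 26 mm, twice, rising a little.

Emit:
{"method": "apply_moves", "body": {"delta_pos": [[-0.5,-0.6,-0.7],[-0.5,-0.6,-0.7],[-0.56,-0.67,0],[-0.56,-0.67,0],[-0.56,-0.67,0],[-0.56,-0.67,0],[-0.56,-0.67,0],[-0.56,-0.67,0],[-0.56,-0.67,0],[-0.56,-0.67,0],[-0.56,-0.67,0],[-0.56,-0.67,0]], "angular": [[0,0,0],[0,0,0],[0,0,0],[0,0,0],[0,0,0],[0,0,0],[0,0,0],[0,0,0],[0,0,0],[0,0,0],[0,0,0],[0,0,0]], "fingers": 0.55}}

```text
clock: 1.1
tool_pos: [299.9, 314.7, 264.4]
ee_rot: [0.143, 0.99, -0.0, -0.0]
contact_force: [-0.3, 0.2, -0.3]
grip_width: 0.548
grip_force: 0.0
```

Emit:
{"method": "apply_moves", "body": {"delta_pos": [[-0.56,-0.67,0],[-0.56,-0.67,0],[-0.56,-0.67,0],[-0.56,-0.67,0],[-0.56,-0.67,0],[-0.56,-0.67,0],[-0.56,-0.67,0],[-0.56,-0.67,0],[-0.56,-0.67,0],[-0.56,-0.67,0],[-0.56,-0.67,0],[-0.56,-0.67,0]], "angular": [[0,0,0],[0,0,0],[0,0,0],[0,0,0],[0,0,0],[0,0,0],[0,0,0],[0,0,0],[0,0,0],[0,0,0],[0,0,0],[0,0,0]]}}

```text
clock: 2.1
tool_pos: [424.9, 26.4, 264.6]
ee_rot: [0.143, 0.99, 0.0, -0.0]
contact_force: [1.0, -0.6, 0.1]
grip_width: 0.551
grip_force: 0.0
```

Emit:
{"method": "apply_moves", "body": {"delta_pos": [[0,0,0],[0,0,0],[0,0,0],[0,0,0],[0,0,0],[0,0,0],[0,0,0],[0,0,0],[0,0,0]], "angular": [[0,0,0.765],[0,0,0.765],[0,0,0.765],[0,0,0.765],[0,0,0.765],[0,0,0.765],[0,0,0.765],[0,0,0.765],[0,0,0]]}}

```text
clock: 2.85
tool_pos: [424.6, 27.7, 264.4]
ee_rot: [0.38, 0.925, -0.0, -0.0]
contact_force: [0.2, -0.3, -0.5]
grip_width: 0.549
grip_force: 0.0
```

Emit:
{"method": "apply_moves", "body": {"delta_pos": [[-0.6,0.5,0],[-0.6,0.5,0],[-0.6,0.5,0],[-0.6,0.5,0],[-0.6,0.5,0],[-0.6,0.5,0],[-0.6,0.5,0],[-0.6,0.5,0],[-0.6,0.5,0],[-0.6,0.5,0],[-0.6,0.5,0],[-0.6,0.5,0]], "angular": [[0,0,0],[0,0,0],[0,0,0],[0,0,0],[0,0,0],[0,0,0],[0,0,0],[0,0,0],[0,0,0],[0,0,0],[0,0,0],[0,0,0]]}}

```text
clock: 3.85
tool_pos: [706.0, 4.9, 264.0]
ee_rot: [0.377, 0.926, -0.0, -0.0]
contact_force: [-0.3, 0.7, 0.3]
grip_width: 0.547
grip_force: 0.0
```

Emit:
{"method": "apply_moves", "body": {"delta_pos": [[0,0,0],[0,0,0],[0,0,0],[0,0,0],[0,0,0]], "angular": [[0,0.95,0],[0,0.95,0],[0,0.95,0],[0,0.9,0],[0,0,0]]}}

```text
clock: 4.27
tool_pos: [705.0, 1.7, 261.7]
ee_rot: [0.375, 0.914, 0.056, -0.141]
contact_force: [0.7, 0.3, -1.2]
grip_width: 0.547
grip_force: 0.0
```

Run:
```python
from h import *
s=status.read_state();c=calibration("wrist");im=grab_frame("wrist")[:,:,::-1];cv2.imwrite("pics/w1.png",im)
print(s["tool_pos"],R.from_quat(s["ee_rot"]).as_matrix().round(3),c)
for n,p in(("dish",(628.7,43.5,48)),("mouth",(553,138,75))): print(n,w2p(c,p))
```

```text
[704.95138567   1.72552594 261.6714797 ] [[-0.678  0.702 -0.216]
 [ 0.671  0.712  0.208]
 [ 0.3   -0.003 -0.954]] {'fx': 347.16489841627185, 'fy': 347.16489841627185, 'cx': 325.66706339334826, 'cy': 205.96651941701157, 'xyz': array([689.6422215 ,  18.41660769, 438.96017951]), 'orientation': array([0.01232119, 0.00668022, 0.38603146, 0.92237914])}
dish [304.61334144 161.67428308]
mouth [316.53584023  45.00331784]
```

View pics/w1.png

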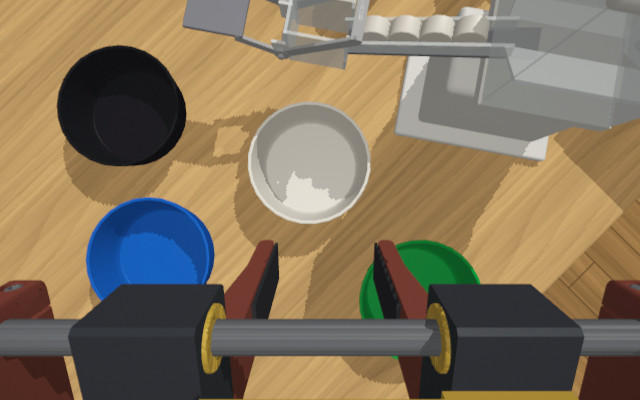

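In the wrist view the white dish rim is centred at (309,162). The predicted pixel was (305,162), so they agree within about 5 mm. The yaw came out 0.12 rad short because of my arithmetic. I'll correct that and compute the descent.

Emit:
{"method": "apply_moves", "body": {"delta_pos": [[0,0,0],[0,0,0],[0,0,0]], "angular": [[-0.22,0,0.72],[-0.22,0,0.72],[0,0,0]]}}

```text
clock: 4.57
tool_pos: [704.8, 5.0, 265.1]
ee_rot: [0.429, 0.891, 0.065, -0.134]
contact_force: [0.2, -0.7, 0.5]
grip_width: 0.55
grip_force: 0.0
```

```bash
cat > plan.py <<'E'
from h import *
import sys
# usage: plan.py x y z : total tool-frame shift in row units (30 mm)
s=status.read_state(); M=R.from_quat(s["ee_rot"]).as_matrix()
print("pos",s["tool_pos"].round(1),"F",s["contact_force"].round(1)); print(M.round(3))
t=np.array(list(map(float,sys.argv[1:4]))); print("units",(M.T@(t-s["tool_pos"])/30).round(2))
E
python3 - <<'E'
from h import *
# dish in wrist picture (previous camera pose)
c={'fx':347.165,'fy':347.165,'cx':325.667,'cy':205.967,'xyz':np.array([689.642,18.417,438.96]),'orientation':np.array([0.01232119,0.00668022,0.38603146,0.92237914])}
d=p2w(c,309,162.5,48);m=np.array([553.2,138.3]);u=m-d[:2];L=np.hypot(*u);u/=L
print("dish",d,"L",L,"dir",u,np.degrees(np.arctan2(u[1],u[0])),"start",d[:2]-110*u,"end",m-76*u)
E
python3 plan.py 698 -37 12
```

```text
dish [632.85169014  46.37613563  48.        ] L 121.6321856371803 dir [-0.65485702  0.7557528 ] 130.90880904317396 start [704.8859619  -36.75667192] end [602.96913322  80.86278751]
pos [704.8   5.  265.1] F [ 0.2 -0.7  0.5]
[[-0.595  0.782 -0.182]
 [ 0.748  0.623  0.23 ]
 [ 0.293  0.    -0.956]]
units [-3.39 -1.05  7.79]
```

Emit:
{"method": "apply_moves", "body": {"delta_pos": [[-0.85,-0.25,0],[-0.85,-0.25,0],[-0.85,-0.25,0],[-0.85,-0.25,0],[0,0,0.8],[0,0,0.8],[0,0,0.8],[0,0,0.8],[0,0,0.8],[0,0,0.8],[0,0,0.8],[0,0,0.8]], "angular": [[0,0,0],[0,0,0],[0,0,0],[0,0,0],[0,0,0],[0,0,0],[0,0,0],[0,0,0],[0,0,0],[0,0,0],[0,0,0],[0,0,0]]}}

```text
clock: 5.57
tool_pos: [706.8, -44.2, 50.7]
ee_rot: [0.427, 0.892, 0.064, -0.134]
contact_force: [1.1, 0.1, -0.5]
grip_width: 0.552
grip_force: 0.0
```

```bash
python3 plan.py 701 -38 12
```

```text
pos [706.8 -44.2  50.7] F [ 1.1  0.1 -0.5]
[[-0.6    0.778 -0.184]
 [ 0.744  0.628  0.229]
 [ 0.294  0.001 -0.956]]
units [-0.11 -0.02  1.32]
```

Emit:
{"method": "apply_moves", "body": {"delta_pos": [[0,0,0.65],[0,0,0.65],[0,0,0]], "angular": [[0,0,0],[0,0,0],[0,0,0]]}}

```text
clock: 5.82
tool_pos: [697.0, -33.6, 10.4]
ee_rot: [0.426, 0.892, 0.064, -0.137]
contact_force: [-0.4, 0.2, -1.2]
grip_width: 0.552
grip_force: 0.0
```

Emit:
{"method": "apply_moves", "body": {"delta_pos": [[0.32,-0.01,0.1],[0.32,-0.01,0.1],[0.32,-0.01,0.1],[0.32,-0.01,0.1],[0.32,-0.01,0.1],[0.32,-0.01,0.1],[0.32,-0.01,0.1],[0.32,-0.01,0.1],[0.32,-0.01,0.1],[0.32,-0.01,0.1],[0.2,-0.01,0.06],[0,0,0]], "angular": [[0,0,0],[0,0,0],[0,0,0],[0,0,0],[0,0,0],[0,0,0],[0,0,0],[0,0,0],[0,0,0],[0,0,0],[0,0,0],[0,0,0]]}}

```text
clock: 6.82
tool_pos: [629.0, 46.8, 13.4]
ee_rot: [0.428, 0.891, 0.065, -0.136]
contact_force: [-0.3, -0.5, 0.3]
grip_width: 0.556
grip_force: 0.0
```

```bash
python3 plan.py 599 85 13
python3 - <<'E'
from h import *
a=grab_frame("top")[:,:,::-1]
w=grab_frame("wrist")[:,:,::-1]
t=cv2.resize(a[130:270,190:350],None,fx=2.8571,fy=2.8571,interpolation=cv2.INTER_CUBIC)
cv2.imwrite("pics/m1.png",np.hstack([t[:,:448],cv2.resize(w,(352,220))[np.r_[0:220,np.zeros(180,int)]]]) )
E
```

```text
pos [629.   46.8  13.4] F [-0.3 -0.5  0.3]
[[-0.597  0.78  -0.187]
 [ 0.745  0.625  0.232]
 [ 0.298 -0.001 -0.955]]
units [1.54 0.01 0.5 ]
```

View pics/m1.png

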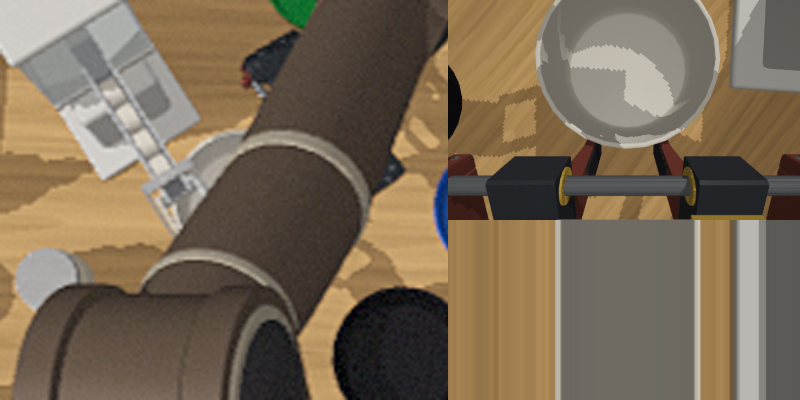

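The wrist view shows the dish cradled evenly between the fingers. The rim is centred near column 326 and touches them at row 147 of the inset. Next I'll compute the remaining push from the rim.

Run:
```python
from h import *
c=calibration("wrist");s=status.read_state()["tool_pos"]
b=p2w(c,326.4,147*1.818,48);l=p2w(c,(537-448)*1.818,60*1.818,48);r=p2w(c,(718-448)*1.818,60*1.818,48)
u=np.array([-.655,.756]);d=b[:2]+70*u
print("rim width",np.linalg.norm(l-r),"mid",(l+r)/2,"dish",d,"behind",(d-s[:2])@u,"remaining",np.array([553.2,138.3])-d)
```

```text
rim width 136.0487676500034 mid [588.57758329  98.42362869  48.        ] dish [583.47295026 100.53591061] behind 71.73144061721146 remaining [-30.27295026  37.76408939]
```

Emit:
{"method": "apply_moves", "body": {"delta_pos": [[0.25,0,0.08],[0.25,0,0.08],[0.25,0,0.08],[0.25,0,0.08],[0.2,0,0.06],[0.15,0,0.05],[0.1,0,0.03],[0.08,0,0.02],[0,0,0],[0,0,0]], "angular": [[0,0,0],[0,0,0],[0,0,0],[0,0,0],[0,0,0],[0,0,0],[0,0,0],[0,0,0],[0,0,0],[0,0,0]]}}

```text
clock: 7.75
tool_pos: [600.1, 82.7, 13.4]
ee_rot: [0.429, 0.891, 0.065, -0.135]
contact_force: [0.3, -0.9, 0.4]
grip_width: 0.548
grip_force: 0.0
```

Emit:
{"method": "apply_moves", "body": {"delta_pos": [[-0.3,0,-0.1],[-0.6,0,-0.2],[-0.8,0,-0.25],[-0.8,0,-0.25],[0,0,-0.8],[0,0,-0.8],[0,0,-0.8],[0,0,-0.8],[0,0,-0.8],[0,0,-0.8],[0,0,-0.8],[0,0,-0.8]], "angular": [[0,0,0],[0,0,0],[0,0,0],[0,0,0],[0,0,0],[0,0,0],[0,0,0],[0,0,0],[0,0,0],[0,0,0],[0,0,0],[0,0,0]]}}

```text
clock: 8.75
tool_pos: [685.3, -24.8, 198.8]
ee_rot: [0.429, 0.891, 0.064, -0.135]
contact_force: [0.4, 0.1, -0.6]
grip_width: 0.553
grip_force: 0.0
```

Run:
```python
from h import *
s=status.read_state();c=calibration("wrist")
cv2.imwrite("pics/w2.png",grab_frame("wrist")[:,:,::-1])
print(s["tool_pos"],R.from_quat(s["ee_rot"]).as_matrix().round(3))
np.savez("c2.npz",**c)
for n,p in(("mouth48",(553.2,138.3,48)),("mouth75",(553.2,138.3,75)),("paddle",(472,82,117))): print(n,w2p(c,p).round(1))
```

```text
[685.29547395 -24.79355929 198.7842954 ] [[-0.596  0.782 -0.185]
 [ 0.747  0.624  0.23 ]
 [ 0.295 -0.001 -0.955]]
mouth48 [323.4  19.2]
mouth75 [323.2   2. ]
paddle [192.9 -40.5]
```

View pics/w2.png

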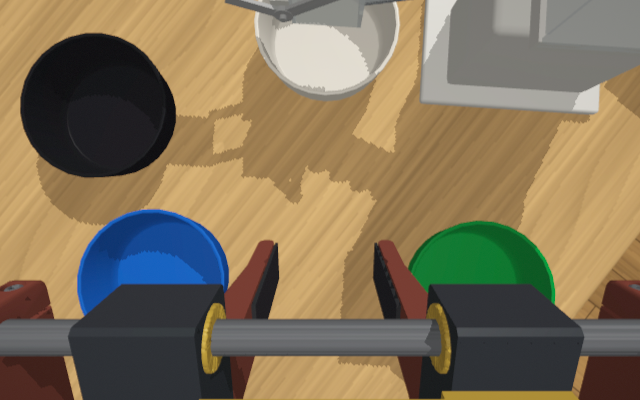

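The dish now stands under the spout. Its rim spans columns 255–399 with the bottom at row 99, so the centre is near (327,27) against the mouth's predicted (323,19). That is about 9 mm off, well inside 25 mm. Next I'll untilt, rise, close the fingers and go over the paddle.

Emit:
{"method": "apply_moves", "body": {"delta_pos": [[0,0,-0.9],[0,0,-0.9],[0,0,-0.9],[0,0,-0.3],[0,0,0]], "angular": [[0,-0.94,0],[0,-0.94,0],[0,-0.94,0],[0,-0.94,0],[0,0,0]], "fingers": 0}}

```text
clock: 9.22
tool_pos: [698.0, -36.3, 289.3]
ee_rot: [0.432, 0.902, 0.001, 0.004]
contact_force: [0.7, 0.9, -0.1]
grip_width: 0.211
grip_force: 0.0
```

Emit:
{"method": "apply_moves", "body": {"delta_pos": [[0.8,-0.33,0],[0.8,-0.33,0],[0.8,-0.33,0],[0.8,-0.33,0],[0.8,-0.33,0],[0.8,-0.33,0],[0.8,-0.33,0],[0.8,-0.33,0],[0.8,-0.33,0],[0,0,0]], "angular": [[0,0,0],[0,0,0],[0,0,0],[0,0,0],[0,0,0],[0,0,0],[0,0,0],[0,0,0],[0,0,0],[0,0,0]]}}

```text
clock: 10.05
tool_pos: [488.5, 76.9, 284.2]
ee_rot: [0.433, 0.902, -0.001, -0.003]
contact_force: [0.3, -0.0, 0.0]
grip_width: 0.003
grip_force: 0.0
```

Emit:
{"method": "apply_moves", "body": {"delta_pos": [[0,0,0],[0,0,0],[0,0,0],[0,0,0],[0,0,0],[0,0,0],[0,0,0],[0,0,0],[0,0,0],[0,0,0],[0,0,0],[0,0,0]], "angular": [[0,0,0.98],[0,0,0.98],[0,0,0.98],[0,0,0.98],[0,0,0.98],[0,0,0.98],[0,0,0.98],[0,0,0.98],[0,0,0.98],[0,0,0.98],[0,0,0.98],[0,0,0.98]]}}

```text
clock: 11.05
tool_pos: [492.4, 74.2, 284.6]
ee_rot: [0.797, 0.605, -0.001, -0.0]
contact_force: [-0.3, -0.8, 0.5]
grip_width: 0.009
grip_force: 0.0
```

Emit:
{"method": "apply_moves", "body": {"delta_pos": [[0,0,0],[0,0,0],[0,0,0],[0,0,0],[0,0,0],[0,0,0],[0,0,0],[0,0,0],[0,0,0],[0,0,0]], "angular": [[0,0,0.98],[0,0,0.98],[0,0,0.98],[0,0,0.98],[0,0,0.98],[0,0,0.98],[0,0,0.98],[0,0,0.98],[0,0,0.7],[0,0,0]]}}

```text
clock: 11.88
tool_pos: [492.5, 74.2, 284.6]
ee_rot: [0.953, 0.303, -0.001, 0.0]
contact_force: [-0.6, 0.3, 0.6]
grip_width: 0.006
grip_force: 0.0
```

```bash
python3 plan.py 472 82 135
python3 - <<'E'
from h import *
c=calibration("wrist"); cv2.imwrite("pics/w3.png",grab_frame("wrist")[:,:,::-1]);np.savez("c3.npz",**c)
for n,p in(("mouth48",(553.2,138.3,48)),("paddle",(472,82,117))): print(n,w2p(c,p).round(1))
E
```

```text
pos [492.5  74.2 284.6] F [-0.6  0.3  0.6]
[[ 0.816  0.578 -0.002]
 [ 0.578 -0.816 -0.002]
 [-0.003  0.    -1.   ]]
units [-0.39 -0.61  4.99]
mouth48 [310.   96.3]
paddle [307.1 199.7]
```

View pics/w3.png

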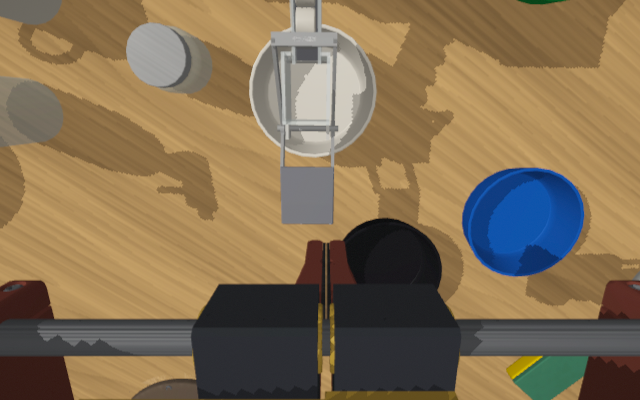

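Paddle centre is at (307,195), predicted (307,200). Dish rim spans columns 249–376 and rows 25–156, centre (312,90), with the mouth at about (310,92), so the dish is centred within about 4 mm. Going down onto the paddle.

Emit:
{"method": "apply_moves", "body": {"delta_pos": [[-0.16,-0.3,0.5],[-0.16,-0.3,0.8],[0,0,0.8],[0,0,0.8],[0,0,0.8],[0,0,0.8],[0,0,0.6],[0,0,0.2],[0,0,0]], "angular": [[0,0,0],[0,0,0],[0,0,0],[0,0,0],[0,0,0],[0,0,0],[0,0,0],[0,0,0],[0,0,0]]}}

```text
clock: 12.68
tool_pos: [473.3, 83.2, 124.8]
ee_rot: [0.952, 0.306, -0.002, 0.001]
contact_force: [-0.9, -0.4, -1.2]
grip_width: 0.007
grip_force: 0.0
```

Emit:
{"method": "apply_moves", "body": {"delta_pos": [[0,0,0.15],[0,0,0.15],[0,0,0.15],[0,0,0.15],[0,0,0.15],[0,0,0.15],[0,0,0.1],[0,0,0.1],[0,0,0]], "angular": [[0,0,0],[0,0,0],[0,0,0],[0,0,0],[0,0,0],[0,0,0],[0,0,0],[0,0,0],[0,0,0]]}}

```text
clock: 13.43
tool_pos: [473.4, 83.3, 92.7]
ee_rot: [0.952, 0.305, -0.001, 0.0]
contact_force: [-3.7, -3.7, 6.4]
grip_width: 0.004
grip_force: 3.8
```

Emit:
{"method": "apply_moves", "body": {"delta_pos": [[0,0,0.1],[0,0,0.07],[0,0,0],[0,0,0],[0,0,0],[0,0,0],[0,0,0],[0,0,0],[0,0,0],[0,0,0],[0,0,0],[0,0,0]], "angular": [[0,0,0],[0,0,0],[0,0,0],[0,0,0],[0,0,0],[0,0,0],[0,0,0],[0,0,0],[0,0,0],[0,0,0],[0,0,0],[0,0,0]]}}

```text
clock: 14.43
tool_pos: [473.7, 83.4, 90.4]
ee_rot: [0.952, 0.305, -0.0, -0.001]
contact_force: [-16.2, -5.6, 44.4]
grip_width: 0.003
grip_force: 23.7
```

Run:
```python
from h import *
print(status.read_state()["contact_force"])
cv2.imwrite("pics/w4.png",grab_frame("wrist")[:,:,::-1])
```

```text
[-16.17392694  -5.63503857  44.3718776 ]
```

View pics/w4.png

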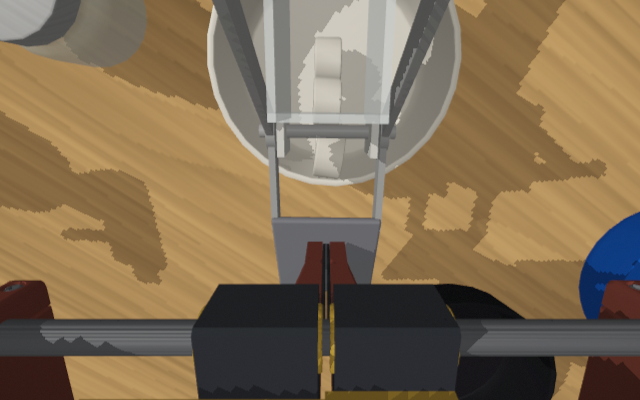

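The lever is at its stop (44 N, harder than needed). The dish at columns 208–460 already holds tablets at about (328,55–175). I'll ease off 2 mm and hold a second longer, then release slowly.

Emit:
{"method": "apply_moves", "body": {"delta_pos": [[0,0,-0.07],[0,0,0],[0,0,0],[0,0,0],[0,0,0],[0,0,0],[0,0,0],[0,0,0],[0,0,0],[0,0,0],[0,0,0],[0,0,0]], "angular": [[0,0,0],[0,0,0],[0,0,0],[0,0,0],[0,0,0],[0,0,0],[0,0,0],[0,0,0],[0,0,0],[0,0,0],[0,0,0],[0,0,0]]}}

```text
clock: 15.48
tool_pos: [473.5, 83.3, 91.4]
ee_rot: [0.952, 0.305, -0.0, -0.0]
contact_force: [-10.5, -5.0, 26.8]
grip_width: 0.006
grip_force: 14.7
```

Emit:
{"method": "apply_moves", "body": {"delta_pos": [[0,0,0],[0,0,0],[0,0,0],[0,0,0],[0,0,0],[0,0,0],[0,0,0],[0,0,0],[0,0,0],[0,0,0],[0,0,0],[0,0,0]], "angular": [[0,0,0],[0,0,0],[0,0,0],[0,0,0],[0,0,0],[0,0,0],[0,0,0],[0,0,0],[0,0,0],[0,0,0],[0,0,0],[0,0,0]]}}

```text
clock: 16.48
tool_pos: [473.5, 83.4, 91.4]
ee_rot: [0.952, 0.305, -0.0, -0.0]
contact_force: [-11.0, -5.3, 26.3]
grip_width: 0.006
grip_force: 14.7
```

Emit:
{"method": "apply_moves", "body": {"delta_pos": [[0,0,-0.2],[0,0,-0.2],[0,0,-0.2],[0,0,-0.2],[0,0,-0.3],[0,0,-0.5],[0,0,-0.8],[0,0,-0.8],[0,0,-0.8],[0,0,-0.8],[0,0,-0.8],[0,0,0]], "angular": [[0,0,0],[0,0,0],[0,0,0],[0,0,0],[0,0,0],[0,0,0],[0,0,0],[0,0,0],[0,0,0],[0,0,0],[0,0,0],[0,0,0]]}}

```text
clock: 17.48
tool_pos: [476.3, 84.4, 262.6]
ee_rot: [0.952, 0.305, 0.003, -0.0]
contact_force: [1.6, -0.5, -0.7]
grip_width: 0.009
grip_force: 0.0
```

Run:
```python
from h import *
w=grab_frame("wrist")[:,:,::-1]
cv2.imwrite("pics/w5.png",cv2.resize(w[0:280,180:440],None,fx=2.1,fy=2.1,interpolation=cv2.INTER_CUBIC))
```

```text
(no output)
```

View pics/w5.png

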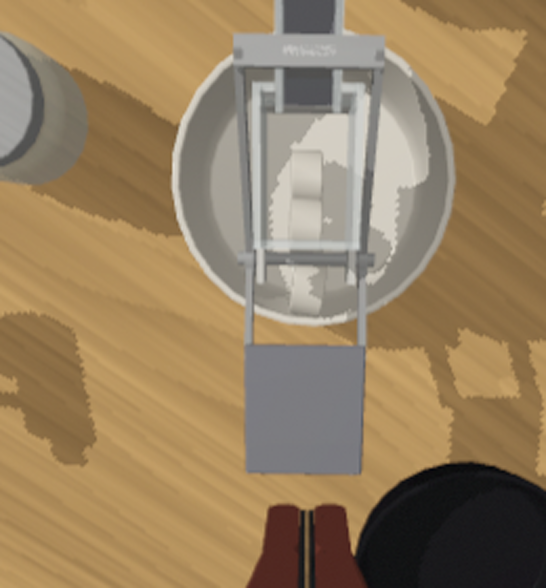

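The gate is down and the paddle is level again. At least three tablets line up in the dish, at rows 150–312 of the crop. I'll back off and make one composite check that all four are out of the lane.

Emit:
{"method": "apply_moves", "body": {"delta_pos": [[0,0,-0.8],[0,-0.5,-0.8],[0,-0.9,0],[0,-0.9,0],[0,-0.9,0],[0,-0.9,0],[0,-0.9,0],[0,-0.9,0],[0,-0.9,0],[0,0,0],[0,0,0]], "angular": [[0,0,0],[0,0,0],[0,0,0],[0,0,0],[0,0,0],[0,0,0],[0,0,0],[0,0,0],[0,0,0],[0,0,0],[0,0,0]]}}

```text
clock: 18.45
tool_pos: [354.4, 250.8, 305.3]
ee_rot: [0.952, 0.307, -0.001, 0.001]
contact_force: [0.0, 0.1, 0.6]
grip_width: 0.004
grip_force: 0.0
```

Run:
```python
from h import *
s=status.read_state();print(s["tool_pos"])
t=grab_frame("top")[:,:,::-1];w=grab_frame("wrist")[:,:,::-1];sc=grab_frame("scene")[:,:,::-1]
c=calibration("wrist");u=w2p(c,(565,146,60)).astype(int);print(u)
def crop(im,x,y,n,size):
    x=int(np.clip(x-n//2,0,640-n));y=int(np.clip(y-n//2,0,400-n));return cv2.resize(im[y:y+n,x:x+n],(size,size),interpolation=cv2.INTER_CUBIC)
a=crop(t,250,195,110,400);b=crop(w,u[0],u[1],200,400);d=crop(sc,355,230,110,200);e=cv2.resize(t,(320,200));f=cv2.resize(sc,(280,200))
cv2.imwrite("pics/fin.png",np.vstack([np.hstack([a,b]),np.hstack([d,e,f])]))
```

```text
[354.37834991 250.79554109 305.29202199]
[511  74]
```

View pics/fin.png

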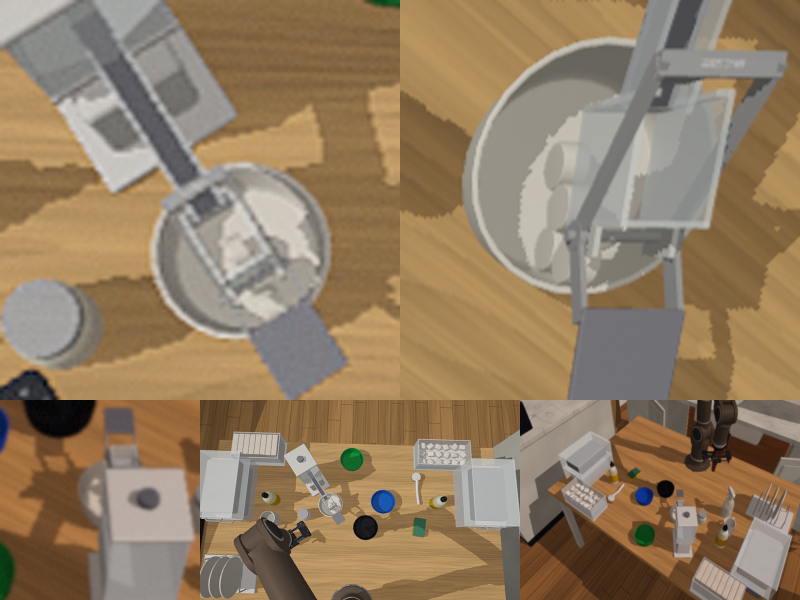

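The composite shows an empty lane, the gate shut, the tablets in the dish with none loose on the table, and the bystanders in place. Handing in.

```bash
python3 -c "from plant import hand_in; print(hand_in())"
```

```text
the job is handed in; nothing more can be done
None
```

The job is handed in: the dish stands within about 4 mm of centre under the spout, the lane is empty, the lever has sprung shut and the bystanders look unmoved; I could make out three tablets in the dish clearly and the fourth only probably, and the hand-in returned no verdict.

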